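Dispense one screw cap and nudge it onto the green spot

TASK

Press the blue plunger of the cap dispenser once, fully down, and let it come back up, so that a single orange cap comes out onto the tray. Then, with the fingertips, push that cap sideways along the tray until it lies flat and wholly on the green spot, without picking it up. Leave the other caps in the magazine, do not disturb the bottles and the beaker, and finish with the robot clear of everything.

Things in the scene. Friction and masses are not known exactly. Their poses are not given: they have to be found in the camera images.
- dispenser: Cap dispenser fixed to the bench, 250 (x) by 278 mm (y). Origin on the bench top under the magazine's centre; z up; caps come out along its -x. The clear square magazine, outside 49 mm, top 59 mm above the bench, stands at the origin and holds three stacked caps. Behind it, x +43 to +128 mm, y +-40 mm, a white housing 62 mm high carries the plunger.
- landing (a point): Point on the tray's top where a cap pushed out comes to rest, to within some mm (dispenser x -62 mm, y 0). The aluminium tray is 12 mm above the bench and spans dispenser x -117 to -25 mm, y -135 to +135 mm; white lips at its front (x -119 mm) and ends (y +-137 mm) rise 6 mm above it.
- plunger_top (a point): Centre of the flat top of the blue round plunger knob (44 mm diameter, 12 mm thick), on the dispenser at x +85 mm, y 0; 107 mm above the bench when up.
- plunger (a joint): How far the plunger is pressed down, m: 0 up, 0.025 at its lower stop; over 0.021 is fully down. A spring returns it: about 4 N to start, 8 N at the stop (more if fast). It drives a steel ejector, 2.5 times as far, that pushes the lowest cap out of the gate; on the way up the ejector draws back and the next cap drops down. Pressing again brings out another cap.
- cap1_center (a point): Centre (half-way up) of the lowest cap, the one that comes out: orange ribbed disc, 40 mm diameter, 14 mm thick, about 18 g, z along its axis. On the tray this centre is 19 mm above the bench.
- cap2_center (a point): Centre of the second cap in the magazine, same kind; it stays inside.
- cap3_center (a point): Centre of the third (top) cap in the magazine, same kind; it stays inside.
- green_spot_center (a point): Centre of the flat green spot (68 mm diameter) printed on the tray, level with the tray's top, 62 mm in front of the magazine's centre and 90 mm to the dispenser's +y or -y side, changing from run to run. The red spot, same size, is on the other side.
- wash_bottle: White wash bottle, 60 mm diameter, 142 mm high with a thin bent spout up to 183 mm; loose, stands on the bench to the +y side of the dispenser. Origin at the centre of its underside. Leave alone.
- glass_bottle: Glass bottle with a blue cap, 64 mm diameter, 140 mm high; loose, stands on the bench to the -y side of the dispenser. Origin at the centre of its underside. Leave alone.
- beaker: Blue plastic beaker, 54 mm diameter, 70 mm high; loose, stands beside the dispenser's housing on the -y side. Origin at the centre of its underside. Leave alone.

How it is judged:
On the way, in this order (a step that is already met when the one before it is completed fails the run):
1. the plunger is pressed fully down and has pushed the lowest cap out onto the tray (value of joint plunger above 0.021 m and x of cap1_center in the frame of dispenser below -0.047 m), for 0.05 s.
2. the plunger is let back up (value of joint plunger below 0.003 m), for 0.1 s.
At the end, for the whole second after the job is handed in: The ejected cap lies flat on the tray, its centre within 14 mm of the green spot's centre (so wholly on the spot); the plunger is up (under 3 mm); the other two caps are in the magazine (within 12 mm of its axis); the bottles and beaker stand where they were (horizontal distance between cap1_center and green_spot_center below 0.014 m and angle between each of cap1_center, wash_bottle, glass_bottle, beaker's own z axis and vertical below 0.1 rad and z of cap1_center in the frame of dispenser between 0.016 and 0.022 m and value of joint plunger below 0.003 m and horizontal distance between each of cap2_center, cap3_center and dispenser below 0.012 m and distance of each of wash_bottle, glass_bottle, beaker from where it was at the start of the episode below 0.02 m); the robot touches nothing.
It fails at once if the cap that comes out is lifted: raised more than 10 mm above its rest on the tray (z of cap1_center in the frame of dispenser above 0.029 m).
It fails at once if a second cap is moved out of the magazine (its centre 15 mm or more off the axis), or one is lifted out of it (horizontal distance between any of cap2_center, cap3_center and dispenser above 0.015 m or z of cap3_center in the frame of dispenser above 0.06 m or z of cap2_center in the frame of dispenser above 0.046 m).
It fails at once if the plunger is let up after a short press that leaves the cap stuck half-way in the gate (value of joint plunger below 0.003 m and x of cap1_center in the frame of dispenser between -0.04 and -0.012 m and y of cap1_center in the frame of dispenser between -0.015 and 0.015 m).
It fails at once if a bottle or the beaker is moved more than 20 mm or tipped (distance of any of wash_bottle, glass_bottle, beaker from where it was at the start of the episode above 0.02 m or angle between any of wash_bottle, glass_bottle, beaker's own z axis and vertical above 0.25 rad).
It also fails if it takes over 46 s, if anything falls off the work surface, if the arm or the gripper's body presses on something with over 40 N, if the wrist force passes 120 N, or if a joint passes its speed limit or range.

ROBOT

A 7-joint arm with a two-finger parallel gripper is mounted at the origin on the work surface. World frame = base frame: x ahead of the robot, y to its left, z up, the work surface at z = 0. Lengths are in m, angles in rad, forces in N, time in s.
With the tool pointing down it reaches from about 0.425 to 0.875 m from the base axis. Payload 4.7 kg.
Tool frame: the origin (TCP) lies between the finger pads; the fingertips stand ctrl.tip_reach ahead of it and the grasp point (between the pads) lies 5 mm behind it (ctrl.tip_reach is the distance from the TCP to the fingertips, in m); z points along the fingers, y is the direction in which the jaws open and shut (so a half turn about z gives the same grasp; the last joint's range is limited). The gripper opens to 87 mm and grips with 3 to 60 N. Pads are 19 mm wide; open, the fingers measure 117 mm over their backs; the gripper's body (75 mm by 190 mm) begins 51 mm behind the grasp point.
Start: joints at [-1.165, 0.321, -0.07, 1.45, 0.023, 1.371, -0.057], TCP at [0.248, 0.601, 0.237] pointing down, gripper open.
Joint ranges: [-2.86, 2.86], [-0.3, 2.09], [-1.38, 1.24], [0.06, 2.45], [-1.56, 4.7], [0.09, 2.05], [-2.69, 2.69]. Speed limits (rad/s): [2.57, 2.57, 3.14, 3.14, 3.14, 3.14, 3.14].

INTERFACE

Orientations are given as a rotation vector (axis times angle).
In Python, from bench import ctrl gives the robot as it stands.
- The arm moves only by the shell command python3 -m handwheel 'ROWS' [FORCE]. ROWS is JSON, a list of rows, each a list of 7 numbers: the shift along the tool's x, y, z in mm, then the turn, a rotation vector about the tool's x, y, z in rad, then the gripper's target within -1 to 1 (shut at 1, half-way at 0, fully open at -1). In form: [[dx, dy, dz, ax, ay, az, grip], ...]. A call has 1 to 12 rows; each row is the pose to reach, as a shift and turn from the pose commanded when the call began, along the tool's axes at that moment; what a row does not reach only later rows make up. A row lasts 1/8 s, in which the tool goes at most 62.5 mm and 10.7 degrees, less where a joint would pass 70% of its speed; a pose out of reach is approached as far as the arm can. A call with a gripper value outside its range is refused whole. The fingers move at their own pace and stop on an object; FORCE is the grip in N (left out, the last holds). Time passes only in rows, so rows that repeat a pose let the fingers close. It gives the time, the measured TCP pose, the force and the opening at its end, in the units of the state.
- ctrl.get_state(): the state, without advancing time (a new reading comes with each control period).
- ctrl.get_image(name): name is "scene" or "top" or "wrist"; returns the picture (384x512x3 uint8, red, green, blue); there is no depth.
- ctrl.camera_model(name): a dict with "mtx" (3x3 intrinsics, pixels), "xyz" and "orientation" of the camera in the world. Camera axes: x right, y up, looking along -z (the intrinsics and any distortion apply to the point x, -y, -z); pixel columns grow to the right and rows downward; lengths in m; the calibration is good to about 2 mm. The wrist camera is an equidistant fisheye: a pixel r from the principal point sees the ray r / f radians off the axis. A picture is of the moment at which its call begins: read the wrist's pose just before it. camera_model takes no time and is no camera call; for the wrist camera it gives the pose at the moment of the call.
- ctrl.close_job(): hands the job in, once; it reports no verdict.
The state is a dict: "time": time; "joint_positions": joint angles; "qd": joint speeds; "joint_torque": joint torques, N m; "position": TCP position; "tool_rot": TCP orientation; "ft_force": force on the tool from outside, world axes, zero at the start; "torque": the same for the moment, N m; "grip_width": opening from 0.0 (shut) to 1.0 (fully open).
Only numpy, scipy, OpenCV 4.12 (cv2) and the standard library are available. Lean on these libraries where they do the work, as an engineer would, in place of code of your own. Each camera call takes 0.05 s, during which the arm holds its last target.

## Working session

There is one attempt and no reset: what is moved stays moved. The work goes in short steps, Python scripts to look and compute and a shell command to move; the robot and the scene stay as the last step left them, time stands still between calls to the robot, and variables do not carry over. Pictures are saved under pics/ and viewed, and the job is handed in when it is done.

```bash
mkdir -p pics; ls; cat > h.py <<'E'
import numpy as np, cv2
from bench import ctrl
from scipy.spatial.transform import Rotation as R
def cam(n):
    m=ctrl.camera_model(n); o=np.array(m["orientation"],float)
    Rm=o if o.shape==(3,3) else (R.from_rotvec(o) if o.size==3 else R.from_quat(o)).as_matrix()
    return np.array(m["mtx"]),np.array(m["xyz"]),Rm
def ray(c,u,v):
    K,p,Rm=c; d=np.array([(u-K[0,2])/K[0,0],-(v-K[1,2])/K[1,1],-1.]); return p,Rm@d
def onz(c,u,v,z):
    p,d=ray(c,u,v); return p+d*(z-p[2])/d[2]
def proj(c,X):
    K,p,Rm=c; q=Rm.T@(np.array(X)-p); return K[0,0]*q[0]/-q[2]+K[0,2], K[1,1]*q[1]/q[2]+K[1,2]
def snap(n,name):
    im=ctrl.get_image(n); cv2.imwrite(f"pics/{name}.png",im[:,:,::-1]); return im
E
python3 - <<'E'
from h import *
snap("scene","s0");snap("top","t0")
for n in("scene","top","wrist"):print(n,ctrl.camera_model(n))
s=ctrl.get_state();print(s["time"],s["position"],s["tool_rot"],s["ft_force"],ctrl.tip_reach)
E
```

```text
pics
scene {'mtx': array([[488.73660496,   0.        , 256.42375049],
       [  0.        , 488.73660496, 188.82747283],
       [  0.        ,   0.        ,   1.        ]]), 'xyz': array([1.13290507, 0.76113684, 0.76289327]), 'orientation': array([0.37199771, 1.13864495, 2.27276282])}
top {'mtx': array([[461.51185485,   0.        , 248.78047089],
       [  0.        , 461.51185485, 186.47310326],
       [  0.        ,   0.        ,   1.        ]]), 'xyz': array([0.46686365, 0.04375414, 1.019912  ]), 'orientation': array([ 0.12561033, -0.14167236, -1.58085008])}
wrist {'mtx': array([[297.31863964,   0.        , 251.99711134],
       [  0.        , 297.31863964, 192.04133738],
       [  0.        ,   0.        ,   1.        ]]), 'xyz': array([0.18538177, 0.62636145, 0.3838127 ]), 'orientation': array([-0.22462703, -0.149392  ,  1.1722176 ])}
0.1 [0.24807532 0.60028065 0.23555785] [-6.11445778e-01 -3.08128502e+00  2.71885248e-03] [ 0.46885536 -0.14310391 -0.60358578] 0.014
```

View pics/s0.png

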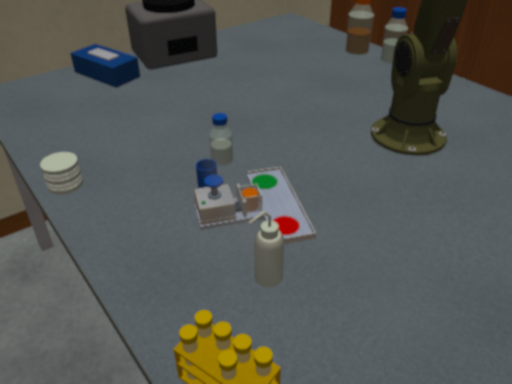

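View pics/t0.png

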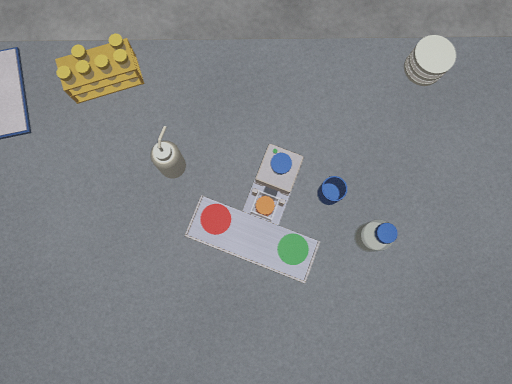

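The top view shows the dispenser, with the plunger at about (281,163), orange cap (265,205), green spot (293,249) and red spot (216,219). The beaker is at (333,190), the glass bottle at (378,235) and the wash bottle at (166,155). Next I'll measure positions.

```bash
cat > m.py <<'E'
from h import *
def blob(im,lo,hi,near=None,box=None):
    hsv=cv2.cvtColor(im,cv2.COLOR_RGB2HSV); m=cv2.inRange(hsv,lo,hi)
    n,l,st,c=cv2.connectedComponentsWithStats(m)
    return [(c[i].round(1).tolist(),int(st[i,4])) for i in range(1,n) if st[i,4]>25]
RNG=dict(green=((45,100,60),(75,255,255)),red=((0,180,80),(4,255,255)),orange=((6,150,120),(16,255,255)),blue=((100,150,60),(125,255,255)))
E
python3 - <<'E'
from m import *
for n,f in(("top","t0"),("scene","s0")):
    im=cv2.imread(f"pics/{f}.png")[:,:,::-1].copy()
    for k,v in RNG.items(): print(n,k,blob(im,*v))
ct=cam("top");cs=cam("scene")
g=onz(ct,293,249,.012);r=onz(ct,216,219,.012);print(g,r,np.linalg.norm(g-r))
print(onz(ct,281,163,.107),onz(ct,265,205,.059))
E
```

```text
top green [([292.6, 248.9], 720)]
top red []
top orange []
top blue []
scene green [([264.5, 181.1], 269)]
scene red [([286.8, 224.9], 274)]
scene orange [([249.2, 192.0], 117)]
scene blue [([398.9, 11.9], 109), ([103.9, 57.6], 521), ([219.2, 118.5], 140), ([206.4, 176.1], 369)]
[ 0.50088585 -0.06164152  0.012     ] [0.56842644 0.10494039 0.012     ] 0.17975333601907734
[ 0.67074582 -0.03276815  0.107     ] [ 0.59169973 -0.00077161  0.059     ]
```

```bash
cat >> m.py <<'E'
g=np.array([.5009,-.0616]);r=np.array([.5684,.1049]);ey=(r-g)/np.linalg.norm(r-g);ex=np.array([ey[1],-ey[0]]);o=(g+r)/2+.062*ex
def W(x,y): return o+x*ex+y*ey
def D(p): d=np.array(p)[:2]-o; return np.array([d@ex,d@ey])
def delta(tx,ty,tz,yaw_deg=None):
    s=ctrl.get_state();p=s["position"];T=R.from_rotvec(s["tool_rot"])
    print("tool delta mm",(T.inv().apply(np.array([tx,ty,tz])-p)*1000).round(1))
E
python3 - <<'E'
from m import *
ct=cam("top");cs=cam("scene")
gs=onz(cs,264.5,181.1,.012);rs=onz(cs,286.8,224.9,.012);print("scene g r",gs,rs)
print("o",o,"ex",ex,"plunger",W(.085,0),"landing",W(-.062,0), np.degrees(np.arctan2(ex[1],ex[0])))
print("beaker",D(onz(ct,333,188,.07)),"glass",D(onz(ct,387,233,.14)),"wash",D(onz(ct,163,151,.142)))
print("plunger scene",onz(cs,213,182,.107))
s=ctrl.get_state();T=R.from_rotvec(s["tool_rot"]).as_matrix();print(T.round(3))
print("cam rel tool",T.T@(np.array(ctrl.camera_model("wrist")["xyz"])-s["position"]))
# target orientation options: tool y along +-ex
for sg in(1,-1):
    y=np.r_[sg*ex,0];z=np.array([0,0,-1.]);x=np.cross(y,z);Tn=np.c_[x,y,z]
    print(sg,R.from_matrix(T.T@Tn).as_rotvec())
delta(*W(.085,0),.236)
print("q",s["joint_positions"])
E
```

```text
scene g r [ 0.50024273 -0.05831877  0.012     ] [0.5644315  0.11101088 0.012     ]
o [ 0.59210783 -0.00164372] ex [ 0.92673927 -0.37570511] plunger [ 0.67088067 -0.03357865] landing [0.53465 0.02165] -22.067899562410222
beaker [ 0.08284966 -0.11917743] glass [ 0.02230003 -0.23582938] wash [0.01484396 0.22367274]
plunger scene [ 0.67619681 -0.02259931  0.107     ]
[[-0.924  0.382 -0.001]
 [ 0.382  0.924 -0.002]
 [-0.    -0.002 -1.   ]]
cam rel tool [ 6.78846173e-02 -9.25839991e-05 -1.48262810e-01]
1 [-1.28030617e-03  1.45364905e-03  1.56416594e+00]
-1 [-1.45628482e-03 -1.28262763e-03 -1.57742584e+00]
tool delta mm [-6.328e+02 -4.244e+02  4.000e-01]
q [-1.16491021  0.32175695 -0.07006135  1.45156813  0.02261516  1.37079937
 -0.05691038]
```

```bash
python3 -m handwheel '[[-20,-13,-10,0,0,0.06,1],[-60,-40,-20,0,0,0.19,1],[-103,-69,-30,0,0,0.33,1],[-148,-99,-30,0,0,0.48,1],[-195,-130,-30,0,0,0.64,1],[-242,-162,-30,0,0,0.8,1],[-289,-194,-30,0,0,0.96,1],[-336,-225,-30,0,0,1.12,1],[-383,-257,-30,0,0,1.26,1],[-430,-288,-30,0,0,1.4,1],[-475,-318,-30,0,0,1.52,1],[-510,-342,-30,0,0,1.564,1]]'
python3 - <<'E'
from m import *
s=ctrl.get_state();print(R.from_rotvec(s["tool_rot"]).as_matrix().round(3));delta(*W(.085,0),.17)
E
```

```text
time: 1.6
position: [0.5896, 0.0853, 0.2676]
tool_rot: [2.612, 1.745, 0.001]
ft_force: [0.7, -0.2, 0.1]
grip_width: 0.003
[[ 0.383  0.924  0.001]
 [ 0.924 -0.383 -0.   ]
 [ 0.     0.001 -1.   ]]
tool delta mm [-78.7 120.5  97.6]
```

```bash
python3 -m handwheel '[[-14,21,10,0,0,0,1],[-40,61,35,0,0,0,1],[-66,101,60,0,0,0,1],[-78,119,75,0,0,0,1],[-79,120,80,0,0,0,1],[-79,120,80,0,0,0,1]]'
python3 - <<'E'
from m import *
snap("wrist","w1");snap("top","t1");snap("scene","s1");delta(*W(.085,0),.125)
E
```

```text
time: 2.35
position: [0.6699, -0.0281, 0.187]
tool_rot: [-2.605, -1.754, -0.001]
ft_force: [0.1, 0.3, 0.1]
grip_width: 0.005
tool delta mm [-6.3  2.7 62.9]
```

View pics/w1.png

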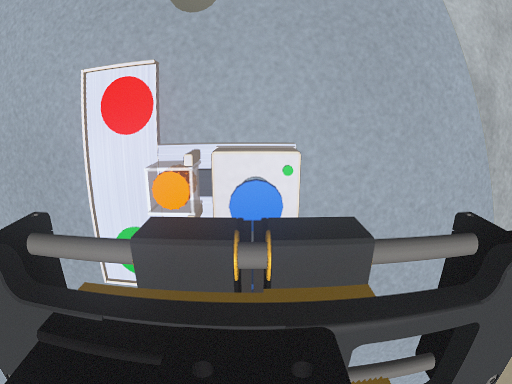

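View pics/s1.png

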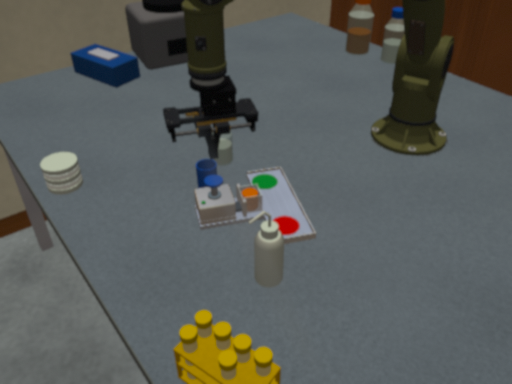

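Wrist view: the knob is at about (256,200), nearly centred under the fingers (column 252), with red at (127,105) and the cap at (171,190). I'll cross-check these with the fisheye model.

```bash
cat >> m.py <<'E'
def wray(c,u,v,z):
    K,p,Rm=c; a=(u-K[0,2]);b=(v-K[1,2]);r_=np.hypot(a,b);th=r_/K[0,0]
    d=Rm@np.array([np.sin(th)*a/r_,-np.sin(th)*b/r_,-np.cos(th)]); return p+d*(z-p[2])/d[2]
E
python3 - <<'E'
from m import *
im=cv2.imread("pics/w1.png")[:,:,::-1].copy()
hsv=cv2.cvtColor(im,cv2.COLOR_RGB2HSV);m=cv2.inRange(hsv,(100,150,80),(125,255,255))
cn=max(cv2.findContours(m,0,cv2.CHAIN_APPROX_NONE)[0],key=cv2.contourArea)[:,0]
c=cam("wrist")
P=np.array([wray(c,u,v,.107)[:2] for u,v in cn]);
keep=cn[:,1]<212;P=P[keep]
A=np.c_[2*P,np.ones(len(P))];x=np.linalg.lstsq(A,(P**2).sum(1),rcond=None)[0];print("knob",x[:2],np.sqrt(x[2]+x[:2]@x[:2]),"exp",W(.085,0))
for k in("red","orange"):print(k,blob(im,*RNG[k]))
print("red",wray(c,127,105,.012),r)
s=ctrl.get_state();print(s["position"]);delta(x[0],x[1],.125)
E
```

```text
knob [ 0.6732764  -0.02998463] 0.02078770254670505 exp [ 0.67088067 -0.03357865]
red [([129.0, 96.5], 1330)]
orange [([183.5, 178.5], 27)]
red [0.57184527 0.1072878  0.012     ] [0.5684 0.1049]
[ 0.67065375 -0.02683657  0.18787045]
tool delta mm [-2.   3.5 62.9]
```

```bash
python3 -m handwheel '[[-4,3,12,0,0,0,1],[-4,3,32,0,0,0,1],[-4,3,50,0,0,0,1],[-4,3,58,0,0,0,1],[-4,3,60,0,0,0,1]]'; python3 -m handwheel '[[0,0,4,0,0,0,1],[0,0,8,0,0,0,1],[0,0,12,0,0,0,1],[0,0,16,0,0,0,1],[0,0,20,0,0,0,1],[0,0,24,0,0,0,1],[0,0,27,0,0,0,1],[0,0,27,0,0,0,1]]'
```

```text
time: 3.12
position: [0.6714, -0.0331, 0.1254]
tool_rot: [-2.605, -1.755, 0.002]
ft_force: [0.1, 0.4, 0.9]
grip_width: 0.004
time: 4.12
position: [0.6724, -0.0333, 0.1012]
tool_rot: [2.605, 1.755, 0.003]
ft_force: [-2.5, -1.0, 5.6]
grip_width: 0.003
```

```bash
python3 -m handwheel '[[0,0,2,0,0,0,1],[0,0,3.5,0,0,0,1],[0,0,3.5,0,0,0,1]]'; python3 -m handwheel '[[0,0,1.5,0,0,0,1],[0,0,2.5,0,0,0,1],[0,0,2.5,0,0,0,1]]'; python3 - <<'E'
from m import *
snap("top","t2");snap("wrist","w2")
E
```

```text
time: 4.5
position: [0.6724, -0.0333, 0.0979]
tool_rot: [2.605, 1.755, 0.003]
ft_force: [-1.8, 0.2, 6.5]
grip_width: 0.004
time: 4.88
position: [0.6725, -0.0333, 0.0965]
tool_rot: [2.605, 1.755, 0.003]
ft_force: [-4.5, 0.4, 12.3]
grip_width: 0.003
```

View pics/w2.png

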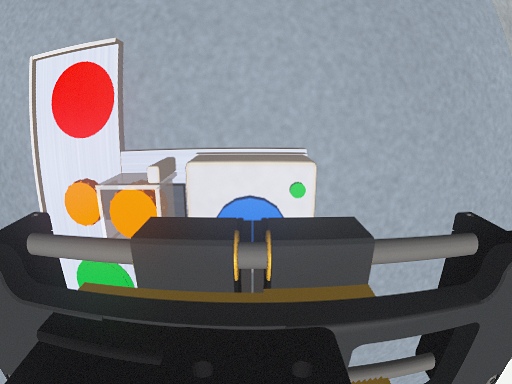

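The force rose to 12 N, so the plunger is at its stop. The wrist view shows the cap out on the tray at about (83,202). I'll check its position before releasing.

```bash
python3 - <<'E'
from m import *
c=cam("wrist")
for u,v in((65,203),(84,181),(84,225)):print(D(wray(c,u,v,.022)))
print(D(wray(c,83,100,.012)), "red exp -.062,.09")
E
```

```text
[-0.08203249  0.00158363]
[-0.05716316  0.02158764]
[-0.06418615 -0.01882986]
[-0.05875677  0.09124068] red exp -.062,.09
```

View pics/t2.png

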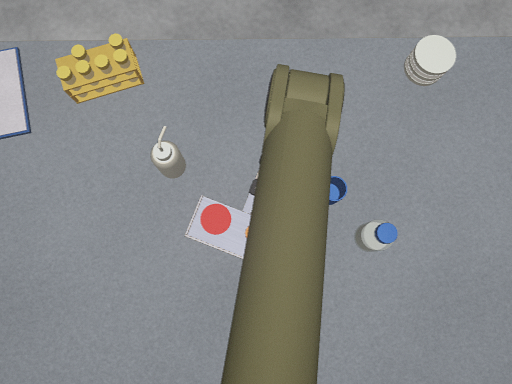

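```bash
python3 -m handwheel '[[0,0,-5,0,0,0,1],[0,0,-15,0,0,0,1],[0,0,-26,0,0,0,1],[0,0,-40,0,0,0,1],[0,0,-60,0,0,0,1],[0,0,-85,0,0,0,1],[20,-25,-100,0,0,0,1],[50,-70,-100,0,0,0,0.5],[80,-110,-100,0,0,0,0.5],[95,-145,-100,0,0,0,0.5],[95,-147,-100,0,0,0,0.5],[95,-147,-100,0,0,0,0.5]]'
python3 - <<'E'
from m import *
snap("wrist","w3");print(D(ctrl.get_state()["position"]));snap("scene","s3");snap("top","t3")
E
```

```text
time: 6.48
position: [0.5718, 0.1093, 0.1945]
tool_rot: [2.605, 1.754, 0.002]
ft_force: [-0.1, -0.6, -0.4]
grip_width: 0.247
[-0.05998115  0.09469814]
```

View pics/w3.png

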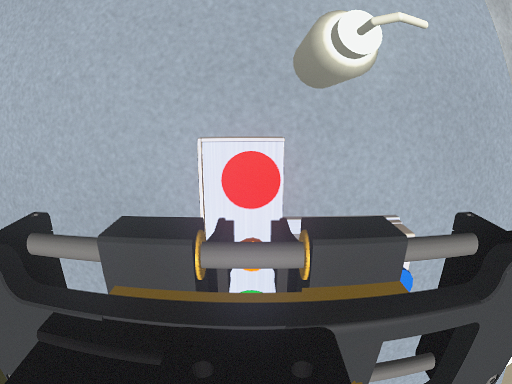

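View pics/s3.png

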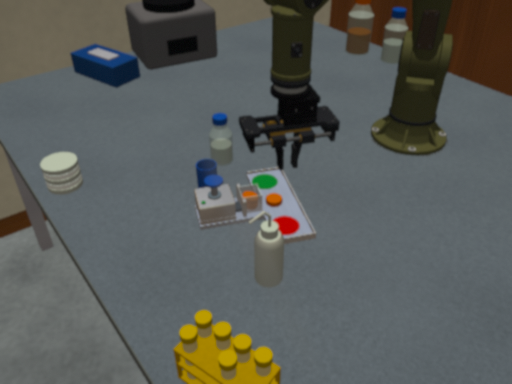

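Scene view: the cap lies on the tray at about (274,199), between green (265,181) and red (287,225), and the knob looks up. The wrist view shows the gap between the fingers lined up with the tray's centre line.

```bash
python3 - <<'E'
from m import *
im=cv2.imread("pics/s3.png")[:,:,::-1].copy();cs=cam("scene")
for k in RNG:print(k,blob(im,*RNG[k]))
b=blob(im,*RNG["orange"])
gs=onz(cs,264.5,181.1,.012)[:2];rs=onz(cs,286.8,224.9,.012)[:2];y=(rs-gs)/np.linalg.norm(rs-gs);x=np.array([y[1],-y[0]]);m=(gs+rs)/2
for (u,v),a in b:
    d=onz(cs,u,v,.021)[:2]-m; print(u,v,a,"cap rel landing x,y",d@x,d@y)
imw=cv2.imread("pics/w3.png")[:,:,::-1].copy();bw=blob(imw,*RNG["red"]);print(bw);c=cam("wrist");u,v=251,180
print("red via wrist",D(wray(c,u,v,.012)),"tool",D(ctrl.get_state()["position"]))
print(np.degrees(R.from_rotvec(ctrl.get_state()["tool_rot"]).as_matrix()[:,0]@np.r_[ex,0]))
E
```

```text
green [([264.7, 181.1], 266)]
red [([286.8, 224.8], 275)]
orange [([248.7, 193.6], 64), ([273.6, 198.4], 123)]
blue [([398.6, 12.0], 121), ([103.8, 57.8], 546), ([219.2, 118.5], 139), ([206.5, 176.1], 367)]
248.7 193.6 64 cap rel landing x,y 0.05676088038190265 -0.038781025319187014
273.6 198.4 123 cap rel landing x,y 0.0029180331050471116 -0.002809396552984563
[([268.6, 167.0], 201)]
red via wrist [-0.06024661  0.09151678] tool [-0.05991062  0.09449803]
0.13496679558052704
```

```bash
python3 -m handwheel '[[-10,0,20,0,0,0,0.5],[-25,0,60,0,0,0,0.5],[-37,0,105,0,0,0,0.5],[-40,0,140,0,0,0,0.5],[-40,0,156,0,0,0,0.5],[-40,0,163,0,0,0,0.5],[-40,0,164,0,0,0,0.5],[-40,0,164,0,0,0,0.5]]'
python3 - <<'E'
from m import *
snap("wrist","w4");print(D(ctrl.get_state()["position"]));snap("scene","s4")
E
```

```text
time: 7.62
position: [0.5573, 0.0733, 0.0308]
tool_rot: [2.605, 1.755, 0.003]
ft_force: [-0.4, 0.0, 0.4]
grip_width: 0.253
[-0.06050188  0.05639637]
```

View pics/s4.png

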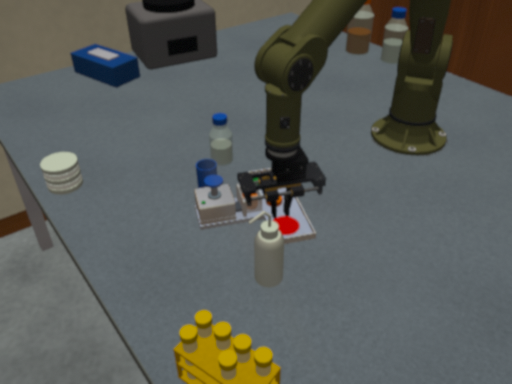

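View pics/w4.png

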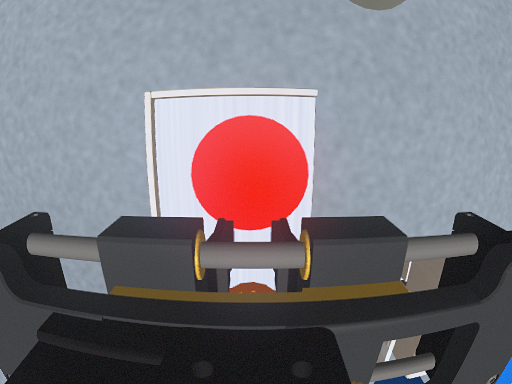

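The fingers are down on the tray behind the cap. The cap is just visible at (252,288), centred between them. Now I'll push slowly.

```bash
python3 -m handwheel '[[-5,0,0,0,0,0,0.5],[-14,0,0,0,0,0,0.5],[-23,0,0,0,0,0,0.5],[-31,0,0,0,0,0,0.5],[-39,0,0,0,0,0,0.5],[-47,0,0,0,0,0,0.5],[-55,0,0,0,0,0,0.5],[-63,0,0,0,0,0,0.5],[-71,0,0,0,0,0,0.5],[-78,0,0,0,0,0,0.5],[-83,0,0,0,0,0,0.5],[-85,0,0,0,0,0,0.5]]'
python3 - <<'E'
from m import *
snap("scene","s5");print(D(ctrl.get_state()["position"]))
E
```

```text
time: 9.22
position: [0.5243, -0.0061, 0.0296]
tool_rot: [-2.606, -1.755, -0.0]
ft_force: [0.8, 0.9, -0.0]
grip_width: 0.252
[-0.06121527 -0.02968604]
```

View pics/s5.png

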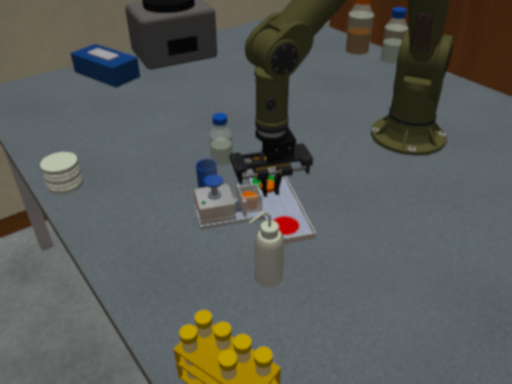

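The cap is between the fingers and moving onto the green spot, seen at about (271,184). About 33 mm remain.

```bash
python3 -m handwheel '[[-5,0,0,0,0,0,0.5],[-12,0,0,0,0,0,0.5],[-19,0,0,0,0,0,0.5],[-26,0,0,0,0,0,0.5],[-30,0,0,0,0,0,0.5],[-32,0,0,0,0,0,0.5],[-32,0,0,0,0,0,0.5]]'
python3 - <<'E'
from m import *
print(D(ctrl.get_state()["position"]))
E
python3 -m handwheel '[[5,0,0,0,0,0,0.5],[18,0,0,0,0,0,0.5],[30,0,0,0,0,0,0.5],[35,0,-20,0,0,0,0.5],[40,0,-60,0,0,0,0.5],[60,0,-110,0,0,0,0.5],[100,0,-150,0,0,0,0.5],[145,0,-170,0,0,0,0.5],[160,0,-170,0,0,0,0.5],[160,0,-170,0,0,0,0.5]]'
python3 - <<'E'
from m import *
snap("scene","s6");snap("top","t6");snap("wrist","w6")
im=cv2.imread("pics/s6.png")[:,:,::-1].copy();cs=cam("scene")
gs=onz(cs,264.5,181.1,.012)[:2];rs=onz(cs,286.8,224.9,.012)[:2];y=(rs-gs)/np.linalg.norm(rs-gs);x=np.array([y[1],-y[0]])
for (u,v),a in blob(im,*RNG["orange"]):
    d=onz(cs,u,v,.021)[:2]-gs; print(u,v,a,"cap rel green x,y",d@x,d@y)
for k in RNG:print(k,blob(im,*RNG[k]))
E
```

```text
time: 10.15
position: [0.5123, -0.0355, 0.0296]
tool_rot: [-2.605, -1.755, -0.0]
ft_force: [-0.1, -0.1, -0.2]
grip_width: 0.254
[-0.06123169 -0.0613321 ]
time: 11.4
position: [0.5719, 0.1143, 0.1986]
tool_rot: [-2.603, -1.759, 0.003]
ft_force: [-0.1, -0.8, -0.1]
grip_width: 0.249
264.0 177.9 101 cap rel green x,y 0.0007821764614718964 -0.0021075435562575274
248.7 193.6 64 cap rel green x,y 0.0567608803819027 0.05176279066773497
green [([265.5, 183.3], 109)]
red [([286.8, 224.8], 275)]
orange [([264.0, 177.9], 101), ([248.7, 193.6], 64)]
blue [([398.6, 12.1], 120), ([103.8, 57.8], 545), ([219.2, 118.5], 139), ([206.5, 176.0], 368)]
```

View pics/s6.png

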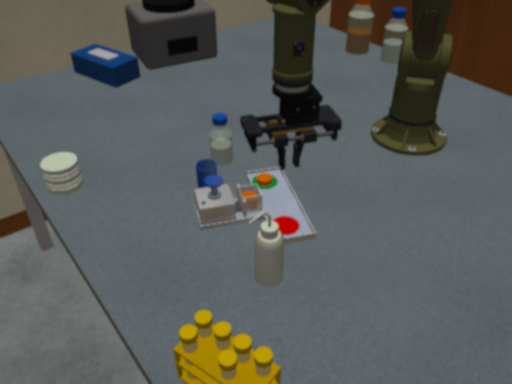

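View pics/w6.png

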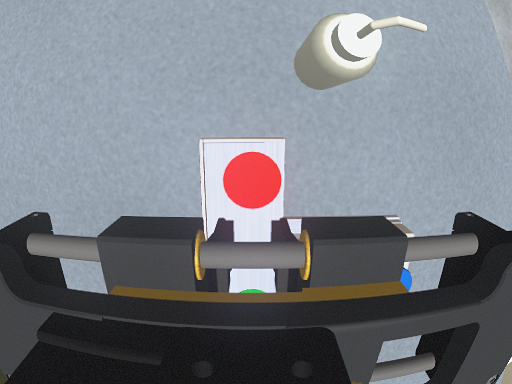

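View pics/t6.png

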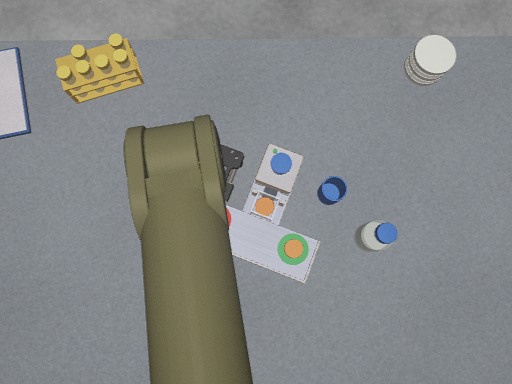

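The top view shows the cap at about (294,249), concentric with the green spot. The bottles, beaker and knob are at their original pixels, and the arm is clear.

```bash
python3 -c "
from bench import ctrl
print(ctrl.get_state()['ft_force'],ctrl.close_job())"
```

```text
the job is handed in; nothing more can be done
[-0.01672238 -0.52021898  0.2903043 ] None
```

I pressed the plunger once to its stop and let it come back up; one cap came out. I pushed it along the tray onto the green spot with the fingertips, without gripping it, and handed the job in at about 11.5 s.

- **Press:** the tool went down about 25 mm from knob contact, and the force rose to 12 N at the stop. The wrist view put the cap about 62 mm in front of the magazine before I released.
- **Cap:** the scene camera puts its centre about 2 mm from the green spot's centre. The top view shows it flat and concentric with the spot.
- **Plunger, bottles and beaker:** they show no visible shift in the final views. The knob's colour blob is within 0.1 pixel of where it started.
- **Other caps:** orange still shows in the magazine, but I could not see the two remaining caps separately.
- **Robot:** it finished about 0.18 m above the tray, reading about 0.6 N of force, which is within sensor noise.

The three cameras disagreed by about 4 to 6 mm in absolute position. I pressed the knob at a compromise position and judged the cap against the spot within a single view. No check failed.

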